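Pump up the charging pump

ROBOT

A 6-joint arm with a two-finger parallel gripper is mounted at the origin on the work surface. World frame = base frame: x ahead of the robot, y to its left, z up, the work surface at z = 0. Lengths are in mm, angles in rad, forces in N, time in s.
With the tool pointing down it reaches from about 350 to 875 mm from the base axis. Payload 15.5 kg.
Tool frame: the origin (TCP) lies at the very end of the fingers, on their centre line; the grasp point (between the pads) lies 19 mm behind it; z points along the fingers, x is the direction in which the jaws open and shut, and the axes are right-handed (so a half turn about z gives the same grasp; the last joint's range is limited). The gripper opens to 85 mm and grips with 20 to 120 N. Pads are 22 mm wide; open, the fingers measure 114 mm over their backs; the gripper's body (76 mm by 85 mm) begins 54 mm behind the grasp point. The pads swing forward as they close: fully open they stand 13 mm farther back than shut.
Start: joints at [1.147, 0.494, 1.345, -0, 1.302, -0.096], TCP at [201.813, 591.522, 231.277] pointing down, gripper open.
Joint ranges: [-2.91, 2.91], [-0.82, 2.16], [0.22, 2.67], [-1.22, 4.37], [0.12, 2.79], [-3.08, 3.08]. Speed limits (rad/s): [1.89, 1.89, 2.57, 3.01, 3.01, 3.01].

INTERFACE

Orientations are given as a unit quaternion [w, x, y, z].
In Python, from cell import env gives the robot as it stands.
- The arm moves only by the tool carry_out, never from a script. Its argument "rows" is a list that holds one entry, the list of rows, each a list of 5 numbers: the opening, from -1 (shut) to 1 (fully open), then the shift along the tool's x, y, z in m, then the turn about the tool's z in rad. A call has 1 to 8 rows; each row is the pose to reach, as a shift and turn from the pose commanded when the call began, along the tool's axes at that moment; what a row does not reach only later rows make up. A row lasts 1/8 s, in which the tool goes at most 62.5 mm and 10.7 degrees, less where a joint would pass 70% of its speed; a pose out of reach is approached as far as the arm can. A call with a gripper value outside its range is refused whole. The fingers move at their own pace and stop on an object; the grip force is fixed at half the most. Time passes only in rows, so rows that repeat a pose let the fingers close. It gives the time, the measured TCP pose, the force and the opening at its end, in the units of the state.
- env.state(): the state, without advancing time (a new reading comes with each control period).
- env.camera(name): name is "scene" or "top" or "wrist"; returns the picture (480x640x3 uint8, red, green, blue); there is no depth.
- env.calibration(name): a dict with "camera_matrix" (3x3 intrinsics, pixels), "xyz" and "rotation" of the camera in the world. Camera axes: x right, y down, z forward; pixel columns grow to the right and rows downward; lengths in mm; the calibration is good to about 2 mm. A picture is of the moment at which its call begins: read the wrist's pose just before it. calibration takes no time and is no camera call; for the wrist camera it gives the pose at the moment of the call.
- env.close_job(): hands the job in, once; it reports no verdict.
The state is a dict: "clock": time; "qpos": joint angles; "qvel": joint speeds; "effort": joint torques, N m; "eef_pos": TCP position; "eef_rot": TCP orientation; "ft_force": force on the tool from outside, world axes, zero at the start; "moment": the same for the moment, N m; "finger_gap": finger opening in mm.
Only numpy, scipy, OpenCV 4.12 (cv2) and the standard library are available. Lean on these libraries where they do the work, as an engineer would, in place of code of your own. Each camera call takes 0.05 s, during which the arm holds its last target.

TASK

Charge the weight lifter's teal hand pump: with the fingertips, press its big yellow plunger right down and let it spring right back up, again and again, until the red indicator pin beside it stands fully out and the green band at the pin's foot shows. Work only by pushing on the plunger: do not touch the pin, do not lift or shift the pump, and leave the weights, the block and the caliper as they are. Finish with the plunger up and your hand clear.

Things in the scene. Friction and masses are not known exactly. Their poses are not given: they have to be found in the camera images.
- pump: Teal hand pump on a black foot, standing loose on the granite plate (3.6 kg; the plate's top is 50 mm above the work surface). Foot 100 mm (x) by 180 mm (y) by 12 mm; teal body 80 by 155 mm, its top 60 mm above the plate. Origin: centre of the foot's underside; z up. The plunger stands at y = +25 mm and the indicator pin at y = -50 mm, both at x = 0, in this frame.
- plunger_top (a point): Centre of the flat top of the plunger's yellow round head (58 mm diameter, 14 mm thick, on a chrome stem); moves with it. 120 mm above the plate when up, 96 mm when fully down. This is where to push, straight down.
- plunger (a joint): How far the plunger is pushed down, in m: 0 up (spring-held), 0.024 hard bottom. The return spring pushes with about 3 N at the top and 8 N at the bottom, plus a little when moving. A stroke counts when it goes down past about 0.021 and then comes back to under 0.003.
- pin_top (a point): Centre of the top of the red indicator pin (15 mm diameter). The pin comes out straight up through a brass collar whose top is 65 mm above the plate; its top stands 68 mm above the plate when fully in, and 104 mm when fully out.
- pin (a joint): How far the pin is out, in m: 0 fully in, 0.036 fully out; starts between 0 and 0.013. Each full stroke raises it during the press by about 0.006 (one notch; the first stroke or a brisk one up to 0.015), and it stays there while the plunger returns: two to five strokes in all. The green band (5 mm high, 19 mm wide) at its foot shows only in the last 0.005. Strokes after that do nothing.
- stand: Fixed slotted maple stand, 100 mm (x) by 150 mm (y), 34 mm high, on the plate beyond the pump, with three upright chrome slotted weight discs (80 mm diameter) in its grooves. Leave alone. Origin: centre of its underside.
- disc0: Chrome slotted disc weight, 80 mm diameter, 10 mm thick, upright in the stand. Origin at its lowest point. Leave alone.
- disc1: Another such disc. Leave alone.
- disc2: Another such disc. Leave alone.
- block: Blue aluminium calibration block, 60 x 40 x 40 mm, loose on the plate. Origin: centre of its underside. Leave alone.
- hook_weight: Brass hook-top weight, 40 mm diameter, 77 mm high, loose on the plate. Origin: centre of its underside. Leave alone.
- counterweight: Squat grey cast-iron counterweight, 64 mm diameter, 40 mm high, loose on the plate. Origin: centre of its underside. Leave alone.
- caliper: Steel vernier caliper, 200 mm long (x), lying flat on the plate. Origin: under the middle of its beam. Leave alone.
Mind the look-alikes: they are no part of the job. What is shaped like the pump but blue or brown is not meant.

How it is judged (in metres and radians):
On the way, in this order (a step that is already met when the one before it is completed fails the run):
1. the plunger is pushed well down by the hand (value of joint plunger above 0.015 m and contact force between the fingers and plunger above 1 N).
2. the plunger has come back up with the pin still not fully out (value of joint plunger below 0.004 m and value of joint pin below 0.033 m).
3. the pin is fully out (value of joint pin above 0.0335 m), for 0.1 s.
At the end, for the whole second after the job is handed in: The pin is at least 33.5 mm out, the plunger is back up (within 3 mm), the pump stands upright and at rest within 15 mm of where it was, and every bystander is within 15 mm of where it was (value of joint pin above 0.0335 m and value of joint plunger below 0.003 m and angle between pump's own z axis and vertical below 0.05 rad and linear speed of pump below 0.02 m/s and distance of each of pump, block, hook_weight, counterweight, caliper, disc0, disc1, disc2 from where it was at the start of the episode below 0.015 m); the robot touches nothing.
It fails at once if the indicator pin is touched by the robot (contact force between any of the arm, the fingers and pin above 1 N).
It fails at once if the pump is shifted, lifted or tipped (distance of pump from where it was at the start of the episode above 0.015 m or angle between pump's own z axis and vertical above 0.1 rad).
It fails at once if a bystander is moved or lifted (distance of any of block, hook_weight, counterweight, caliper, disc0, disc1, disc2 from where it was at the start of the episode above 0.015 m).
It also fails if it takes over 45 s, if anything falls off the work surface, if the arm or the gripper's body presses on something with over 40 N, if the wrist force passes 120 N, or if a joint passes its speed limit or range.

## Working session

There is one attempt and no reset: what is moved stays moved. The work goes in short steps, Python scripts to look and compute and a tool call to move; the robot and the scene stay as the last step left them, time stands still between calls to the robot, and variables do not carry over. Pictures are saved under pics/ and viewed, and the job is handed in when it is done.

Besides the shell and the picture viewer there is one more tool, called by a JSON object that holds its "api" and its "payload", one argument or row to a line. carry_out: Moves the arm, as the interface text tells. Its arguments: {"type":"object","properties":{"rows":{"type":"array"}},"required":["rows"]}

```bash
mkdir -p pics; ls
python3 - <<'E'
from cell import env
import cv2
for n in("scene","top"):
    cv2.imwrite(f"pics/{n}0.png",env.camera(n)[:,:,::-1])
    print(n,env.calibration(n))
print(env.state())
E
```

```text
pics
scene {'camera_matrix': array([[529.08994011,   0.        , 321.79411506],
       [  0.        , 529.08994011, 226.81401625],
       [  0.        ,   0.        ,   1.        ]]), 'xyz': array([1420.61193198,  499.73451779, 1081.22229213]), 'rotation': array([-0.22705647,  0.51906786,  0.75488336, -0.33040132])}
top {'camera_matrix': array([[443.37877685,   0.        , 318.23391028],
       [  0.        , 443.37877685, 236.30335417],
       [  0.        ,   0.        ,   1.        ]]), 'xyz': array([ 206.11806354,  130.30874042, 1436.67271256]), 'rotation': array([-0.07469538,  0.7112754 , -0.69591505,  0.0648857 ])}
{'clock': 0.1, 'qpos': array([ 1.14651339e+00,  4.94136503e-01,  1.34611024e+00, -2.06532875e-05,
        1.30253409e+00, -9.55122670e-02]), 'qvel': array([ 3.88658769e-04, -2.62554154e-04, -2.30862045e-03, -9.41898639e-05,
       -6.10745666e-04,  5.27369729e-05]), 'effort': array([ 2.89538810e-03, -8.83590531e+01, -3.84558678e+01, -2.37004008e-05,
        5.21592912e-03, -9.74170052e-05]), 'eef_pos': array([201.66188219, 591.19250942, 230.73637042]), 'eef_rot': array([ 3.06635513e-04,  8.13287810e-01,  5.81861310e-01, -5.08937334e-04]), 'ft_force': array([ 0.91816679,  0.24119468, -0.2078627 ]), 'moment': array([-0.02307365, -0.0183267 , -0.01674846]), 'finger_gap': 85.28206663216878}
```

View pics/scene0.png

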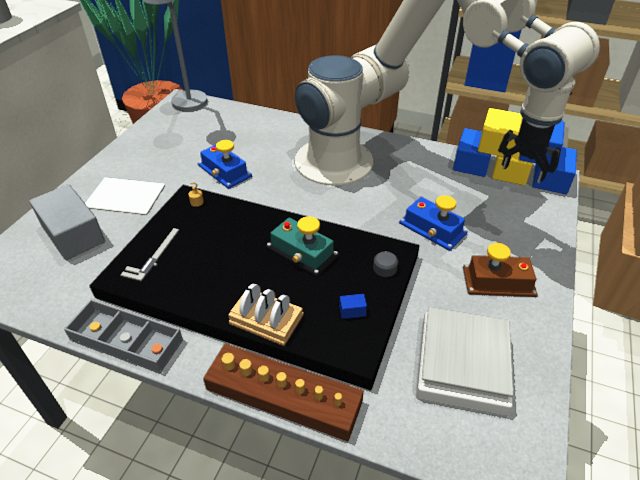

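View pics/top0.png

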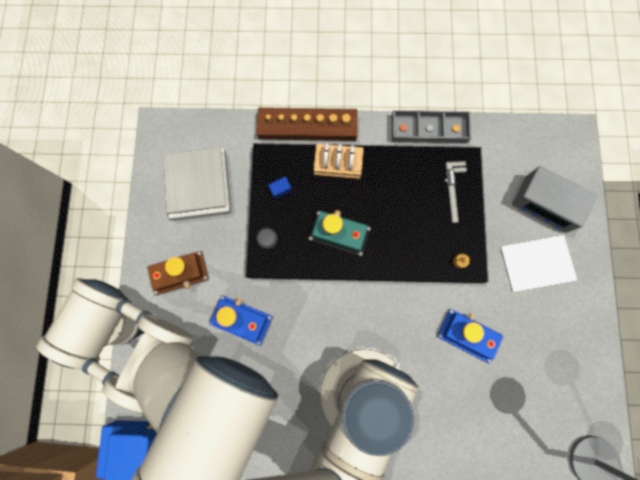

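Candidates for the pump, in scene pixels: teal (303,242) on the black plate, blue (223,162), blue (435,220) and brown (500,272). By the description it is the teal one, top-view (340,231), with its plunger at scene (308,225) and its red pin at (287,226). Next I measure both and check a crop.

```bash
cat > h.py <<'E'
from cell import env
import cv2,numpy as np
from scipy.spatial.transform import Rotation as R
def ray(n,uv,cal=None):
    c=cal or env.calibration(n); K=c["camera_matrix"]
    q=np.array(c["rotation"]); r=R.from_quat(np.r_[q[1:],q[0]])
    d=r.apply(np.linalg.solve(K,[uv[0],uv[1],1])); return np.array(c["xyz"]),d/np.linalg.norm(d)
def plane(n,uv,z,cal=None):
    o,d=ray(n,uv,cal); return o+d*(z-o[2])/d[2]
def tri(a,b):
    A=np.zeros((3,3));y=np.zeros(3)
    for o,d in(a,b):
        P=np.eye(3)-np.outer(d,d);A+=P;y+=P@o
    return np.linalg.solve(A,y)
def blob(rgb,box,hue,smin=120,vmin=80):
    x0,y0,x1,y1=box; h=cv2.cvtColor(rgb[y0:y1,x0:x1],cv2.COLOR_RGB2HSV)
    m=np.zeros(h.shape[:2],np.uint8)
    for a,b in hue: m|=cv2.inRange(h,(a,smin,vmin),(b,255,255))
    n,l,s,c=cv2.connectedComponentsWithStats(m)
    i=1+np.argmax(s[1:,4]); return c[i]+[x0,y0],s[i],m
E
python3 - <<'E'
from h import *
im={n:cv2.imread(f"pics/{n}0.png")[:,:,::-1].copy() for n in("scene","top")}
Y=[(20,34)];Rd=[(0,8),(172,180)]
bx={"scene":(262,205,345,275),"top":(300,200,380,260)}
p={}
for n in im:
    for k,h in(("y",Y),("r",Rd)):
        c,s,_=blob(im[n],bx[n],h); p[n,k]=c; print(n,k,c.round(1),s)
for k,z in(("y",170),("r",122)):
    print(k,[plane(n,p[n,k],z).round(1) for n in im],"tri",tri(ray("scene",p["scene",k]),ray("top",p["top",k])).round(1))
a=im["scene"][205:275,262:345];b=im["top"][200:260,300:380]
o=np.hstack([cv2.resize(a,(400,340),interpolation=2),cv2.resize(b,(400,340),interpolation=2)])
cv2.imwrite("pics/crop.png",o[:,:,::-1])
E
```

```text
scene y [308.1 224.7] [ 35  11  23  18 326]
scene r [286.7 224.8] [22 17  6  7 33]
top y [332.1 223.4] [ 23  13  20  21 316]
top r [355.6 233.4] [53 31  6  5 20]
y [array([504.9, 111. , 170. ]), array([499.2, 111.2, 170. ])] tri [500.5 110.2 165.8]
r [array([477.3,  36.9, 122. ]), array([480.6,  38.7, 122. ])] tri [480.1  38.7 124.9]
```

View pics/crop.png

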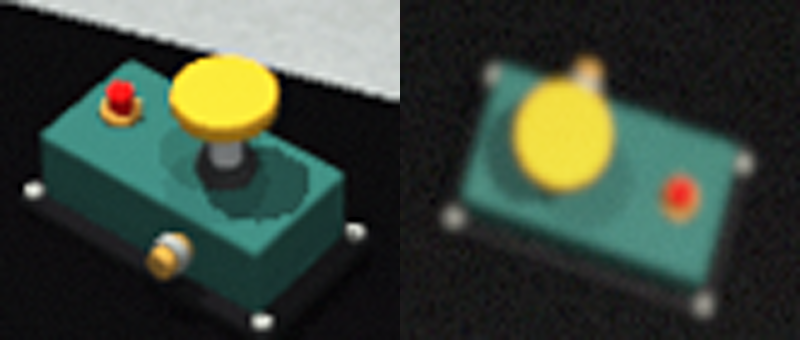

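The crop shows the teal pump with its yellow head and red pin. The head is at about (500.5, 111) and the pin at (480, 38.5), 75 mm apart as specified, with heights that fit. I'll close the fingers and travel at the present height. I'll also turn the jaw axis across the pump, to keep the gripper away from the pin.

{"api": "carry_out", "payload": {
  "rows": [
    [[-1, -0.038, 0.047, 0, 0.18], [-1, -0.076, 0.094, 0, 0.36], [-1, -0.114, 0.141, 0, 0.54], [-1, -0.152, 0.188, 0, 0.72], [-1, -0.19, 0.235, 0, 0.9], [-1, -0.228, 0.282, 0, 1.08], [-1, -0.266, 0.329, 0, 1.26], [-1, -0.304, 0.376, 0, 1.44]]
  ]
}}

```text
clock: 1.1
eef_pos: [460.2, 180.5, 231.3]
eef_rot: [-0.0, 0.995, -0.102, -0.0]
ft_force: [2.0, 0.6, -0.5]
finger_gap: -0.4
```

Run:
```python
from h import *
s=env.state();q=s["eef_rot"];r=R.from_quat(np.r_[q[1:],q[0]])
print(s["clock"],s["eef_pos"].round(1),r.as_matrix().round(3),s["finger_gap"],s["qpos"].round(2))
print(r.inv().apply(np.array([500.5,111,185])-s["eef_pos"]).round(1))
```

```text
1.1 [460.2 180.5 231.3] [[ 0.979 -0.203 -0.   ]
 [-0.203 -0.979  0.   ]
 [-0.    -0.    -1.   ]] -0.4429420935608631 [0.25 0.31 1.66 0.   1.17 0.46]
[53.5 59.9 46.3]
```

{"api": "carry_out", "payload": {
  "rows": [
    [[-1, 0.027, 0.03, 0, 0.03], [-1, 0.054, 0.06, 0.02, 0.06], [-1, 0.054, 0.06, 0.03, 0.06], [-1, 0.054, 0.06, 0.03, 0.06]]
  ]
}}

```text
clock: 1.6
eef_pos: [499.8, 113.1, 200.5]
eef_rot: [0.0, 0.992, -0.129, -0.001]
ft_force: [0.5, -0.3, 0.5]
finger_gap: -0.2
```

Run:
```python
from h import *
s=env.state();print(s["clock"],s["eef_pos"].round(1),s["ft_force"].round(2),s["qvel"].round(3))
cal=env.calibration("wrist")
im=env.camera("wrist");cv2.imwrite("pics/w1.png",im[:,:,::-1])
sc=env.camera("scene");cv2.imwrite("pics/s1.png",cv2.resize(sc[130:290,220:420],(800,600),interpolation=2)[:,:,::-1])
c,st,_=blob(im,(0,0,640,480),[(20,34)]);print(c,st,plane("wrist",c,170,cal))
```

```text
1.6 [499.8 113.1 200.5] [ 0.49 -0.28  0.54] [ 0.019 -0.02  -0.015  0.     0.015 -0.002]
[324.5296903  264.68582032] [ 266  219  117  101 7814] [503.94880076 119.41964332 170.        ]
```

View pics/w1.png

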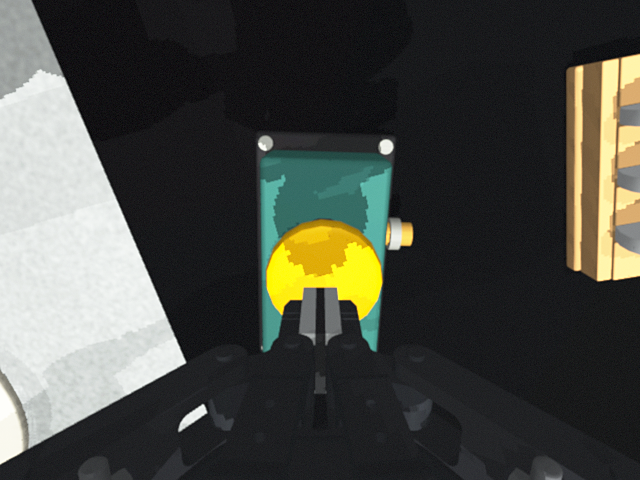

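View pics/s1.png

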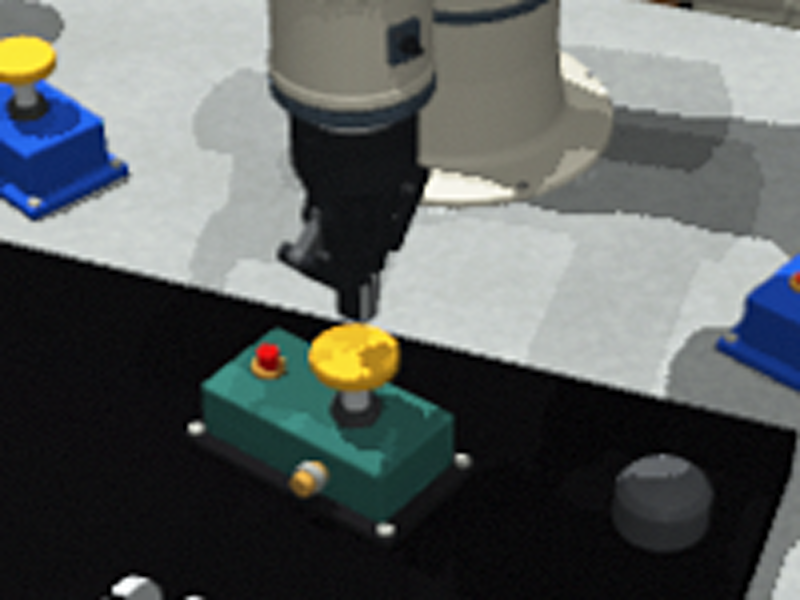

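The wrist view shows the closed tips over the head (circle centre about (324,277), which projects to about (502,113)). The pin stays hidden behind the gripper. The scene view confirms the tips are over the teal pump's plunger. Next, the first press, slowly, to see the contact force.

{"api": "carry_out", "payload": {
  "rows": [
    [[-1, 0, 0.0, 0.02, 0], [-1, 0, 0, 0.028, 0], [-1, 0, 0, 0.034, 0], [-1, 0, 0, 0.04, 0], [-1, 0, 0, 0.046, 0], [-1, 0, 0, 0.051, 0], [-1, 0, 0, 0.053, 0], [-1, 0, 0, 0.053, 0]]
  ]
}}

```text
clock: 2.7
eef_pos: [500.7, 113.3, 148.4]
eef_rot: [-0.0, 0.992, -0.129, 0.0]
ft_force: [-2.5, 3.5, 6.8]
finger_gap: -0.1
```

{"api": "carry_out", "payload": {
  "rows": [
    [[-1, 0, 0, 0.0015, 0], [-1, 0, 0, 0.0025, 0], [-1, 0, 0, 0.003, 0]]
  ]
}}

```text
clock: 3.08
eef_pos: [500.8, 113.3, 145.9]
eef_rot: [-0.0, 0.992, -0.129, 0.0]
ft_force: [-7.5, 3.1, 20.7]
finger_gap: 0.3
```

The force has risen to 21 N at z 146, the hard bottom. Now I release fully and look.

{"api": "carry_out", "payload": {
  "rows": [
    [[-1, 0, 0, -0.015, 0], [-1, 0, 0, -0.03, 0], [-1, 0, 0, -0.035, 0], [-1, 0, 0, -0.035, 0]]
  ]
}}

```text
clock: 3.58
eef_pos: [500.9, 112.9, 180.7]
eef_rot: [-0.0, 0.992, -0.129, 0.0]
ft_force: [0.8, 0.4, -0.1]
finger_gap: 0.2
```

```bash
cat > look.py <<'E'
from h import *
import sys
s=env.state();print(s["clock"],s["eef_pos"].round(1),s["ft_force"].round(1))
sc=env.camera("scene");cv2.imwrite(f"pics/{sys.argv[1]}.png",cv2.resize(sc[190:280,250:370],(800,600),interpolation=2)[:,:,::-1])
c,st,m=blob(sc,(262,205,296,260),[(0,8),(172,180)]);print("red",c.round(1),st)
c,st,m=blob(sc,(290,205,345,260),[(20,34)]);print("yel",c.round(1),st)
E
python3 look.py s2
```

```text
3.575 [500.9 112.9 180.7] [ 0.8  0.4 -0.1]
red [286.6 223.5] [22 14  6 10 48]
yel [307.9 225.9] [  7  12  23  17 278]
```

View pics/s2.png

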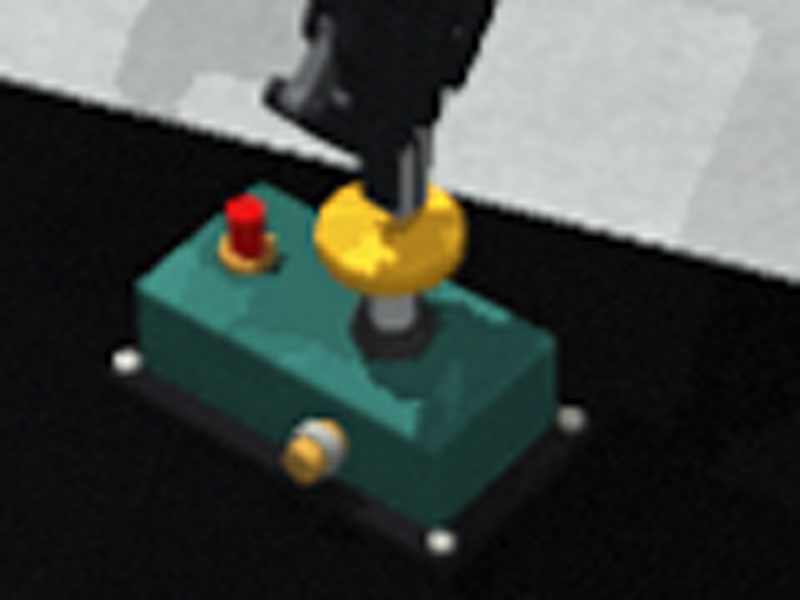

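The pin (240,225 in the crop) has risen by a notch or so. The plunger is back up and the pump hasn't moved. Next stroke.

{"api": "carry_out", "payload": {
  "rows": [
    [[-1, 0, 0, 0.012, 0], [-1, 0, 0, 0.022, 0], [-1, 0, 0, 0.031, 0], [-1, 0, 0, 0.035, 0], [-1, 0, 0, 0.035, 0], [-1, 0, 0, 0.015, 0], [-1, 0, 0, 0, 0], [-1, 0, 0, 0, 0]]
  ]
}}

```text
clock: 4.62
eef_pos: [501.0, 113.0, 180.6]
eef_rot: [-0.0, 0.992, -0.129, 0.0]
ft_force: [0.3, -0.2, -0.7]
finger_gap: -0.3
```

```bash
python3 look.py s3
```

```text
4.625 [501.  113.  180.6] [ 0.3 -0.2 -0.7]
red [286.4 222.5] [21 12  7 12 58]
yel [307.9 225.9] [  7  12  23  17 280]
```

View pics/s3.png

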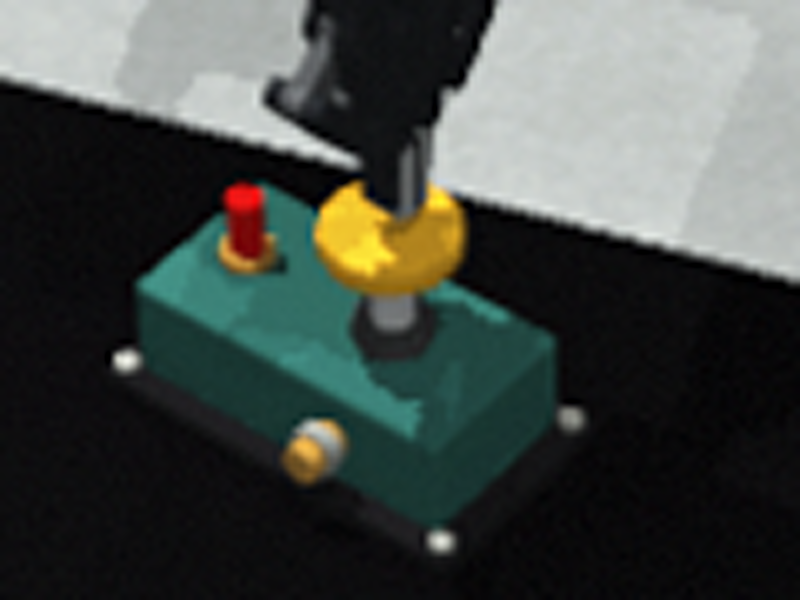

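The pin is up another notch (top at about row 190 in the crop) and there is no green yet. Another stroke.

{"api": "carry_out", "payload": {
  "rows": [
    [[-1, 0, 0, 0.012, 0], [-1, 0, 0, 0.022, 0], [-1, 0, 0, 0.031, 0], [-1, 0, 0, 0.035, 0], [-1, 0, 0, 0.035, 0], [-1, 0, 0, 0.015, 0], [-1, 0, 0, 0, 0], [-1, 0, 0, 0, 0]]
  ]
}}

```text
clock: 5.68
eef_pos: [500.9, 113.0, 180.5]
eef_rot: [-0.0, 0.992, -0.129, 0.0]
ft_force: [1.3, 0.0, -0.0]
finger_gap: -0.2
```

```bash
python3 look.py s4
```

```text
5.675 [500.9 113.  180.5] [ 1.3  0.  -0. ]
red [286.3 221.7] [21 11  7 13 67]
yel [307.9 225.9] [  7  12  23  17 278]
```

View pics/s4.png

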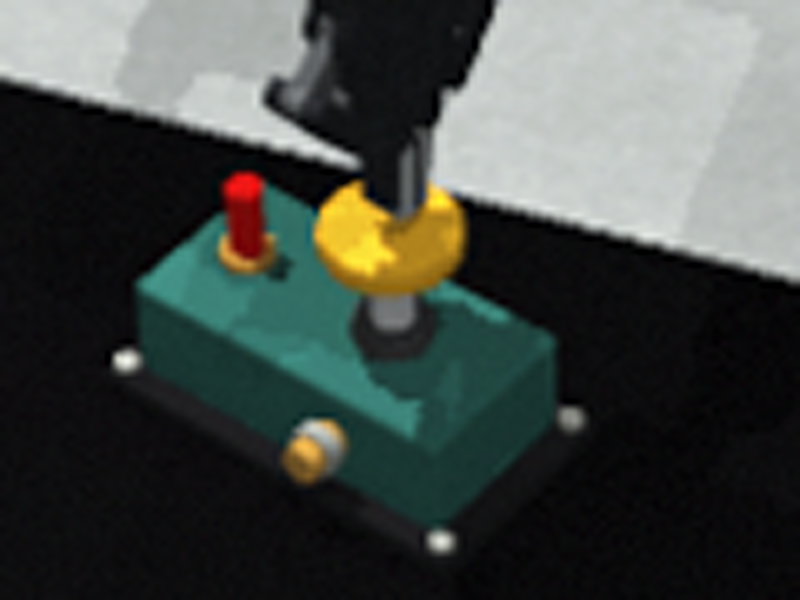

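Up another notch (top at about row 178), still no green. Next stroke.

{"api": "carry_out", "payload": {
  "rows": [
    [[-1, 0, 0, 0.012, 0], [-1, 0, 0, 0.022, 0], [-1, 0, 0, 0.031, 0], [-1, 0, 0, 0.035, 0], [-1, 0, 0, 0.035, 0], [-1, 0, 0, 0.015, 0], [-1, 0, 0, 0, 0], [-1, 0, 0, 0, 0]]
  ]
}}

```text
clock: 6.72
eef_pos: [500.9, 113.0, 180.5]
eef_rot: [-0.0, 0.992, -0.129, 0.0]
ft_force: [0.5, -0.5, -0.4]
finger_gap: -0.2
```

```bash
python3 look.py s5
```

```text
6.725 [500.9 113.  180.5] [ 0.5 -0.5 -0.4]
red [286.2 219.7] [21  9  7 13 65]
yel [307.9 225.9] [  7  12  23  17 279]
```

View pics/s5.png

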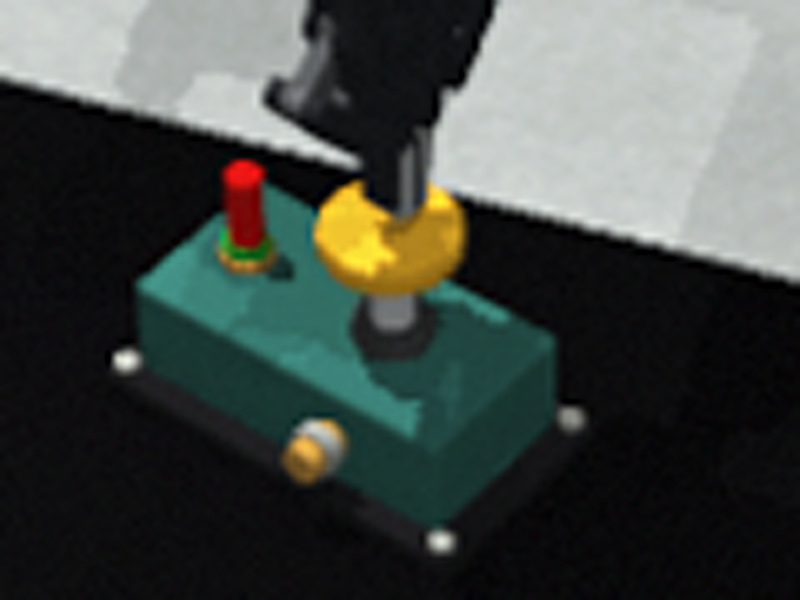

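The green band shows at the pin's foot (245,248). To be sure the pin is fully out, I'll give one more stroke, which is harmless if it is already charged.

{"api": "carry_out", "payload": {
  "rows": [
    [[-1, 0, 0, 0.012, 0], [-1, 0, 0, 0.022, 0], [-1, 0, 0, 0.031, 0], [-1, 0, 0, 0.035, 0], [-1, 0, 0, 0.035, 0], [-1, 0, 0, 0.015, 0], [-1, 0, 0, 0, 0], [-1, 0, 0, 0, 0]]
  ]
}}

```text
clock: 7.78
eef_pos: [500.9, 113.0, 180.5]
eef_rot: [-0.0, 0.992, -0.129, 0.0]
ft_force: [-0.0, -0.1, -0.1]
finger_gap: -0.4
```

```bash
python3 look.py s6
```

```text
7.775 [500.9 113.  180.5] [-0.  -0.1 -0.1]
red [286.2 219.6] [21  9  7 13 66]
yel [308.  225.9] [  7  12  23  17 279]
```

View pics/s6.png

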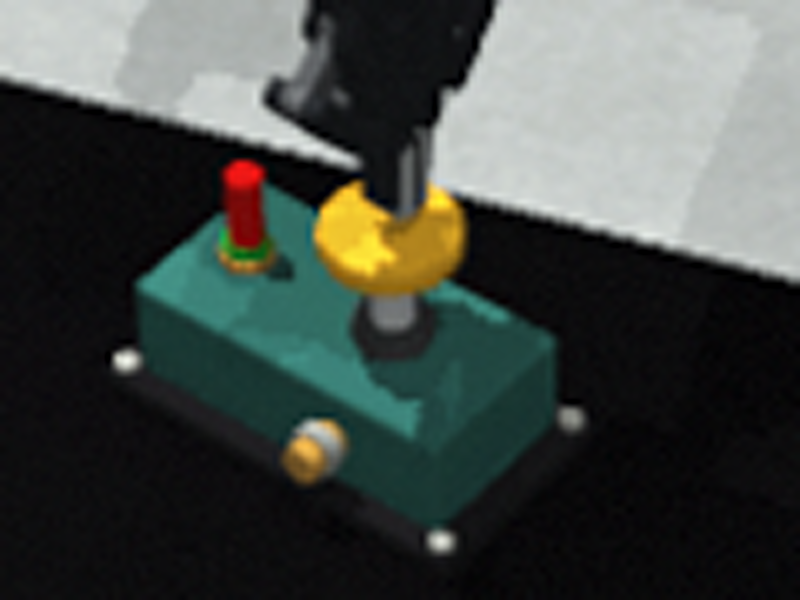

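The last stroke changed nothing, so the pin is at its stop. I'll raise the hand clear and check.

{"api": "carry_out", "payload": {
  "rows": [
    [[-1, 0, 0, -0.03, 0], [-1, 0, 0, -0.06, 0], [-1, 0, 0, -0.09, 0], [-1, 0, 0, -0.1, 0], [-1, 0, 0, -0.1, 0], [-1, 0, 0, -0.1, 0]]
  ]
}}

```text
clock: 8.57
eef_pos: [500.1, 112.9, 278.9]
eef_rot: [0.0, 0.992, -0.129, -0.001]
ft_force: [0.4, -0.7, -0.4]
finger_gap: 0.1
```

```bash
python3 look.py s7
python3 - <<'E'
from h import *
sc=env.camera("scene");cv2.imwrite("pics/s8.png",sc[:,:,::-1])
p0=cv2.imread("pics/scene0.png")[:,:,::-1].copy()
for k,b,h in(("block",(330,285,375,325),[(105,125)]),("yellow",(290,205,345,260),[(20,34)]),("teal",(262,205,345,280),[(75,95)]),("hook",(180,180,212,210),[(12,30)])):
    print(k,blob(p0,b,h)[0].round(1),blob(sc,b,h)[0].round(1))
c,_,_=blob(sc,(262,200,296,260),[(0,8),(172,180)]);
h=cv2.cvtColor(sc,cv2.COLOR_RGB2HSV); 
# pin top height: topmost red row, vertical line above pin foot
for z in (118,145,150,154):
    o,d=ray("scene",(286,217)); print(z,plane("scene",(286.5,215.5),z).round(1))
E
```

```text
8.575 [500.1 112.9 278.9] [ 0.4 -0.7 -0.4]
red [286.2 219.7] [21  9  7 13 65]
yel [308.1 224.9] [  7  12  23  17 325]
block [352.9 305.2] [352.9 305.2]
yellow [308.1 224.7] [308.1 224.9]
teal [300.4 238.4] [298.6 238.5]
hook [195.3 196.7] [195.4 196.7]
118 [439.   19.3 118. ]
145 [466.6  32.8 145. ]
150 [471.6  35.3 150. ]
154 [475.7  37.3 154. ]
```

View pics/s8.png

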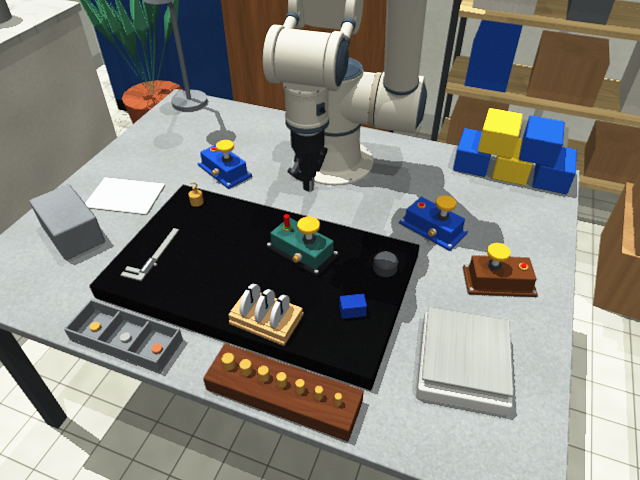

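The pin top at pixel (286,216) fits z of about 154 mm, fully out, and the plunger head is back at its starting pixel (308,225). The bystanders look unmoved and the hand is clear, so I'm handing in.

```bash
python3 -c "
from cell import env
print(env.close_job())"
```

```text
the job is handed in; nothing more can be done
None
```

The teal pump is charged and the job is handed in; the interface reported no verdict. I gave the plunger five full strokes with the closed fingertips. The green band showed after the fourth, and the fifth changed nothing, so the pin was at its stop.

**Last checks:**
- **Pin:** its top in the picture fits about 154 mm in world height (104 mm above the plate, fully out), and the green band is visible.
- **Plunger:** the head is back within 0.2 px of its starting pixel in the scene view.
- **Bystanders:** the block and hook weight are within 0.1 px of where they were. I checked the discs, counterweight and caliper only by eye, and they looked unmoved.
- **Hand:** it is clear, 109 mm above the plunger, with no contact force beyond noise.

**One disagreement:** the centre of the teal colour mask moved by 1.8 px. I put that down to changed shadows, because the head's position and the pump's outline did not move.

The highest force I read was about 21 N, at the bottom of the first press. The later strokes went to the same depth, but I read forces only after each release.

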